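# Clamp the colour-disc drill and lock it on

## Robot

A 6-joint arm with a two-finger parallel gripper is mounted at the origin on the work surface. World frame = base frame: x ahead of the robot, y to its left, z up, the work surface at z = 0. Lengths are in mm, angles in rad, forces in N, time in s.
With the tool pointing down it reaches from about 400 to 925 mm from the base axis. Payload 12.5 kg.
Tool frame: the origin (TCP) lies midway between the tips of the shut fingers; the grasp point (between the pads) lies 19 mm behind it; z points along the fingers, y is the line along which they close (so a half turn about z gives the same grasp; the last joint's range is limited). The gripper opens to 95 mm and grips with 3 to 60 N. Pads are 20 mm wide; open, the fingers measure 119 mm over their backs; the gripper's body (75 mm by 180 mm) begins 59 mm behind the grasp point.
Start: joints at [-1.313, 0.491, 1.559, -0, 1.092, -0.106], TCP at [222.416, -584.104, 214.661] pointing down, gripper open.
Joint ranges: [-3.1, 3.1], [-0.84, 2.19], [0.05, 2.79], [-1.13, 4.28], [0.06, 2.93], [-2.69, 2.69]. Speed limits (rad/s): [2.22, 2.22, 2.79, 3.14, 3.14, 3.14].

## Interface

Orientations are given as [roll, pitch, yaw] about the fixed x, y, z axes, in that order (R = Rz(yaw) Ry(pitch) Rx(roll)).
In Python, from cell import readout, eyes, env gives the robot as it stands.
- The arm moves only by the tool move_arm, never from a script. Its argument "plan" is a list of rows, each a list of 3 entries, a list of its own where there are three numbers: the turn, a rotation vector about the tool's x, y, z in degrees, then the shift along the tool's x, y, z in m, then the gripper command: -1 is shut, 1 is fully open, values between are in proportion. In form: [[[ax, ay, az], [x, y, z], jaw], ...]. A call has 1 to 5 rows; each row is the pose to reach, as a shift and turn from the pose commanded when the call began, along the tool's axes at that moment; what a row does not reach only later rows make up. A row lasts 1/8 s, in which the tool goes at most 62.5 mm and 10.7 degrees, less where a joint would pass 70% of its speed; a pose out of reach is approached as far as the arm can. A call with a gripper value outside its range is refused whole. The fingers move at their own pace and stop on an object; the grip force is fixed at half the most. Time passes only in rows, so rows that repeat a pose let the fingers close. It gives the time, the measured TCP pose, the force, the opening and the grip force at its end, in the units of the state.
- readout.state(): the state, without advancing time (a new reading comes with each control period).
- eyes.read_camera(name): name is "side" or "top" or "wrist"; returns a dict with "img" (400x640x3 uint8, red, green, blue), "K" (3x3 intrinsics, pixels), "extrinsics" (4x4, takes a point from camera to world coordinates). Camera axes: x right, y up, looking along -z (the intrinsics and any distortion apply to the point x, -y, -z); pixel columns grow to the right and rows downward; lengths in mm; the calibration is good to about 2 mm. A picture is of the moment at which its call begins. There is no depth.
- env.job_done(): hands the job in; it is judged then, once.
Trained networks look in a picture, given as the dict that the camera call returned (one of the last four; its "shot" number tells which), for a name from the list of things; names that differ only in an ending like _2 or _b are one class to them, and where a whole thing is asked for, a point or a joint stands for the part that bears it (a point fixed in the world has none). Each returns a list of dicts, best first, with "score" (0 to 1); they miss things now and then, are a little off and sometimes report something else, mostly with a low value. They report only what shows in the picture. A call takes as long as a camera call.
- eyes.cut_out(picture, name): "mask" (400x640 bool, what is visible of it) and "uv" ([column, row] in pixels, amid what is visible of it).
The state is a dict: "t": time; "joints": joint angles; "qvel": joint speeds; "tau": joint torques, N m; "eef_pos": TCP position; "tcp_rot": TCP orientation; "ft_force": force on the tool from outside, world axes, zero at the start; "moment": the same for the moment, N m; "opening": opening from 0.0 (shut) to 1.0 (fully open); "grip_force": force on a finger pad.
Only numpy, scipy, OpenCV 4.12 (cv2) and the standard library are available. Lean on these libraries where they do the work, as an engineer would, in place of code of your own. Each camera call takes 0.05 s, during which the arm holds its last target. There are 200 camera calls.

## Task

Get the colour-disc demonstration running: first tighten the clamp over the drill by turning its orange ratchet lever clockwise until the screw goes no further, lifting the lever off its serrations to swing it back whenever it reaches its stop, and leave the lever dropped home. Only then squeeze the drill's red trigger fully, press the yellow lock-on button at its side, and ease the trigger so that it stays held on by itself. Do not press the trigger before the clamp is tight, and leave the loose things on the bench where they are.

Things in the scene. Friction and masses are not known exactly. Their poses are not given: they have to be found in the camera images.
- rig: Fixed rig: aluminium base plate 140 x 360 x 12 mm carrying a blue straight power drill that lies along the rig's y, axis 85 mm above the bench: colour disc at its +y end, grey clamp with orange lever at y = 70 mm, grip with red trigger and yellow button at y = -100 mm. Origin: on the bench under the drill's axis, z up. Its -x side looks roughly to the robot.
- cheek_top (a point): Top centre of the raised blue switch cheek beside the trigger's +x side: 20 mm thick (rig x = 10 to 30 mm), 64 mm long (y), top 131 mm above the bench. It stands on the blue grip, 62 mm wide (x), 120 mm long (y), top 108 mm above the bench. The -x side of the trigger is open. A gripper can straddle the cheek, one finger standing on the trigger, the other outside the button.
- disc_top (a point): Top edge of the upright colour disc (140 mm across, 7 mm thick, square to the rig's y), 155 mm above the bench at rig y = 166 mm. Not to be handled.
- trigger_top (a point): Centre of the red trigger's top face, at rig x = -8 mm, y = -100 mm; face 32 mm (x, from -24 to +8 mm) by 46 mm (y), looking up. Axes as the rig's. Released it is 125 mm above the bench, fully squeezed (pushed straight down) 113 mm.
- trigger (a joint): Trigger travel in m, 0 released, 0.012 fully squeezed (straight down). Its spring pushes back with 4 N at first and 10 N fully squeezed. Locked on, the catch holds it at 0.0075. Squeezing it fully again frees the lock.
- button_face (a point): Centre of the outer face of the yellow lock-on button, which faces the rig's +x: 20 mm wide (rig y), 13 mm high. Rig x = 40 mm (10 mm out from the cheek's outer face), y = -100 mm (level with the middle of the trigger), 122 mm above the bench.
- lock_button (a joint): Button travel in m along the rig's -x, 0 out, 0.009 fully in; about 3 N to press. With the trigger released it is blocked after about 3 mm. With the trigger fully squeezed it goes fully in; it must be in by more than 0.0075 when the trigger comes back up, to catch it. Locked on, it stays in by itself at about 0.007.
- lever_pivot (a point): Point on the vertical axis of the clamp screw and lever, 172 mm above the bench, level with the middle of the lever's knob when the lever is down. Rig x = 0, y = 70 mm.
- lever_knob (a point): Middle of the black upright round knob (24 mm diameter, 45 mm high, its middle 172 mm and top 194 mm above the bench when the lever is down) at the end of the orange lever, 85 mm from the pivot axis. The orange arm below it is 14 mm wide, its top 160 mm above the bench.
- lever_swing (a joint): Angle of the lever in rad, growing clockwise seen from above (tightening), 0 to 1.8 between its stops. At 0.9 the lever points along the rig's -x; at 0 it points 0.9 rad from there towards -y, at 1.8 0.9 rad towards +y.
- lever_lift (a joint): How far the lever is lifted, in m, 0 down on the serrations to 0.012. A spring draws it down with 4 to 7 N. Lifted 0.008 or more it swings free of the screw; let go, it drops by itself into the nearest of 16 serrations (0.39 rad apart, 0.05 rad of play), swinging up to 0.2 rad. Right at a stop it may stay up on the tooth tips (0.005): swing it away from the stop and it drops in.
- clamp_screw (a joint): Angle of the clamp screw in rad, growing clockwise seen from above (tightening); 2.6 is its end stop, fully tight. The lever turns it only while down on the serrations. It needs 0.3 N m (about 4 N at the knob) and stays where it is left.
- resistor_module: Loose green module 100 x 120 x 45 mm with yellow symbol, just beyond the rig; bystander. Origin: centre of underside.
- lamp_module: Loose green module 100 x 120 x 45 mm with a yellow crossed circle; bystander. Origin: centre of underside.
- meter_module: Loose green module 100 x 120 x 45 mm with a small red display; bystander. Origin: centre of underside.
- screwdriver: Loose screwdriver, 190 mm long, lying beyond the rig; bystander.
- brass_weight: Loose brass weight with a knob, 52 mm diameter, 75 mm high; bystander. Origin: centre of underside.
- carton: Loose closed cardboard box 130 x 100 x 80 mm; bystander. Origin: centre of underside.
- spare_disc: Loose white disc 120 mm diameter, 12 mm high at its hub; bystander. Origin: centre of underside.

How it is judged:
By the outcome, as a careful person would: the job done as asked, in the order asked, and still so for the second after the job is handed in, with the robot touching nothing.
It also fails if it takes over 61 s, if anything falls off the work surface, if the arm or the gripper's body presses on something with over 40 N, if the wrist force passes 120 N, or if a joint passes its speed limit or range.

## Working session

There is one attempt and no reset: what is moved stays moved. The work goes in short steps, Python scripts to look and compute and a tool call to move; the robot and the scene stay as the last step left them, time stands still between calls to the robot, and variables do not carry over. Pictures are saved under pics/ and viewed, at most 10 in all, crops included, and the job is handed in when it is done.

Besides the shell and the picture viewer there is one more tool, called after "Call:" as name([rows], argument=value, ...), one row to a line, values as JSON. move_arm: Moves the arm, as the interface text tells. Its arguments: {"type":"object","properties":{"plan":{"type":"array","items":{"type":"array"}}},"required":["plan"]}

```bash
mkdir -p pics; ls; cat > h.py <<'E'
import numpy as np, cv2
from cell import readout, eyes, env
def shot(n, f=None):
    p=eyes.read_camera(n)
    if f: cv2.imwrite('pics/'+f, p['img'][:,:,::-1])
    return p
def ray(p,uv):
    K=np.array(p['K']);E=np.array(p['extrinsics'])
    d=np.linalg.inv(K)@[uv[0],uv[1],1]; d=np.array([d[0],-d[1],-d[2]])
    return E[:3,3], E[:3,:3]@d
def atz(p,uv,z):
    o,d=ray(p,uv); return o+d*(z-o[2])/d[2]
def proj(p,X):
    K=np.array(p['K']);E=np.array(p['extrinsics'])
    c=E[:3,:3].T@(np.array(X)-E[:3,3]); q=K@[c[0],-c[1],-c[2]]; return q[:2]/q[2]
E
python3 - <<'E'
from h import *
s=readout.state(); print(s)
p=shot('top','top0.png'); q=shot('side','side0.png')
print(p.keys(), p['extrinsics'],p['K'],q['extrinsics'])
for n,z in [('lever_knob',194),('trigger_top',125),('button_face',122),('cheek_top',131),('lever_pivot',172),('disc_top',155),('rig',50)]:
    for nm,c in (('top',p),('side',q)):
        for r in eyes.cut_out(c,n)[:2]:
            print(n,nm,round(r['score'],2),np.round(r['uv'],1),r['mask'].sum(),atz(c,r['uv'],z).round(1))
E
```

```text
pics
{'t': 0.0, 'joints': array([-1.31258467e+00,  4.91573440e-01,  1.55944967e+00,  2.47156651e-06,
        1.09170093e+00, -1.05627716e-01]), 'qvel': array([-5.81019486e-05, -7.00570143e-04,  3.04752047e-04,  6.03740798e-04,
        9.81425753e-04,  1.52405078e-03]), 'tau': array([ 6.36612094e-05, -6.12653089e+01, -2.58186418e+01,  6.93809101e-02,
        4.82913991e-02, -1.11916006e-04]), 'eef_pos': array([ 222.35847878, -583.84641818,  214.05305164]), 'tcp_rot': array([-3.14046780e+00, -1.21463344e-04,  3.63838163e-01]), 'ft_force': array([ 0.74457997, -0.15758688, -0.58433337]), 'moment': array([-0.0055342 ,  0.01036239, -0.07089206]), 'grip_force': 0.0, 'opening': 0.9999282152248262}
dict_keys(['img', 'K', 'extrinsics', 'shot']) [[-2.55040407e-02  9.88798951e-01 -1.47058415e-01  3.57914028e+02]
 [-9.99674668e-01 -2.51793875e-02  4.06907334e-03 -4.69472355e+00]
 [ 3.20654639e-04  1.47114350e-01  9.89119439e-01  1.42335352e+03]
 [ 0.00000000e+00  0.00000000e+00  0.00000000e+00  1.00000000e+00]] [[425.73100444   0.         324.65866085]
 [  0.         425.73100444 200.00157511]
 [
[... 485 characters left out ...]

trigger_top top 0.56 [296.  199.1] 4510 [556.   78.3 125. ]
trigger_top side 0.69 [323.5 202.4] 3058 [552.9 -20.3 125. ]
button_face side 0.57 [370.8 219.3] 786 [ 696.4 -131.4  122. ]
cheek_top top 0.8 [298.6 200.8] 4552 [549.6  70.  131. ]
cheek_top side 0.93 [321.1 200.2] 3068 [545.3 -13.8 131. ]
lever_pivot top 0.83 [296.6 195.4] 4500 [559.9  73.3 172. ]
lever_pivot side 0.56 [325.1 200.8] 2923 [548.7 -66.5 172. ]
disc_top top 0.78 [297.5 197.1] 4508 [557.4  71.7 155. ]
disc_top top 0.44 [280.1 195.6] 402 [563.3 124.1 155. ]
disc_top side 0.31 [303.2 327.2] 1581 [ 402.7 -522.2  155. ]
rig top 0.86 [298.5 197. ] 4604 [574.2  74.8  50. ]
rig side 0.86 [326.8 202.1] 3029 [583.7  64.7  50. ]
```

```bash
python3 - <<'E'
import cv2
a=cv2.imread('pics/top0.png')[110:290,210:430]; b=cv2.imread('pics/side0.png')[110:290,210:430]
cv2.imwrite('pics/c0.png',cv2.resize(cv2.vconcat([a]),None,fx=3.3,fy=3.3,interpolation=2))
cv2.imwrite('pics/c1.png',cv2.resize(b,None,fx=3.3,fy=3.3,interpolation=2))
E
```

```text
(no output)
```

View pics/c0.png

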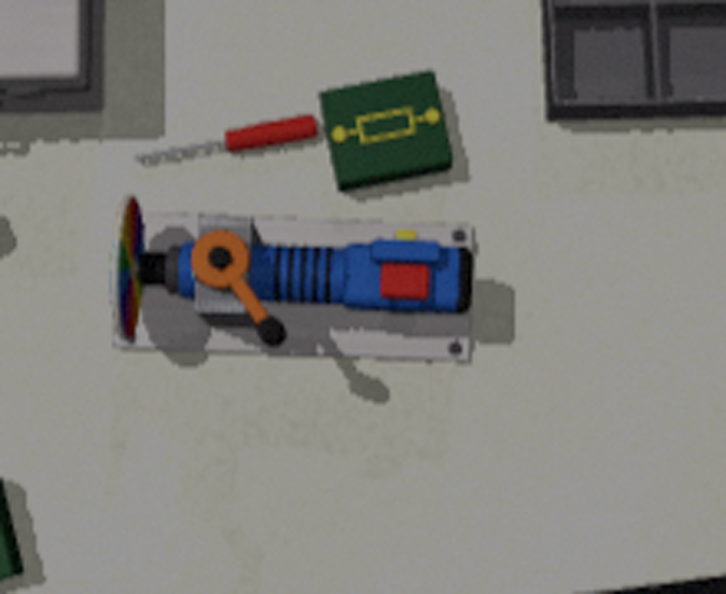

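View pics/c1.png

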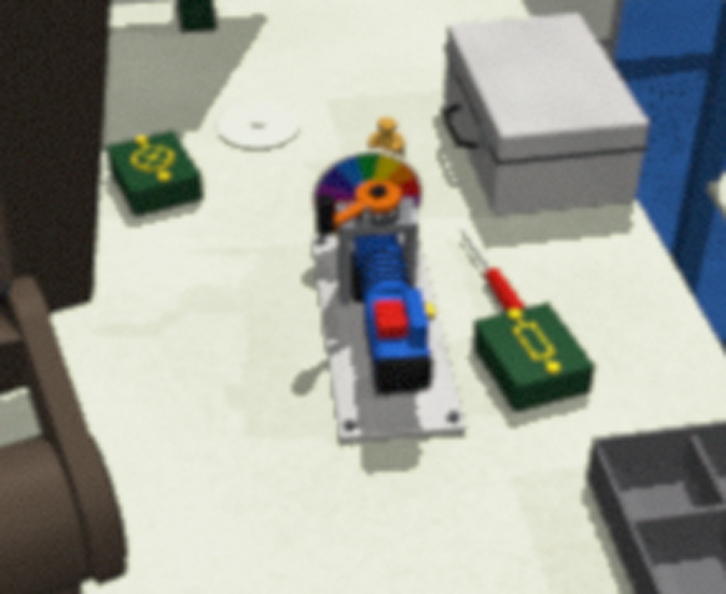

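The top crop shows the orange hub at about pixel (277,188), the black knob at (292,210), the red trigger at (333,195) and the yellow button just above it. The side view confirms this layout. The rig is nearly aligned with the world axes.

```bash
cat >> h.py <<'E'
from scipy.spatial.transform import Rotation as R
from scipy.optimize import least_squares
def cen(p,lo,hi,box,show=False):
    h=cv2.cvtColor(p['img'],cv2.COLOR_RGB2HSV); m=cv2.inRange(h,np.array(lo),np.array(hi))
    k=np.zeros_like(m); k[box[1]:box[3],box[0]:box[2]]=m[box[1]:box[3],box[0]:box[2]]
    n,l,st,c=cv2.connectedComponentsWithStats(k); i=1+np.argmax(st[1:,4]); return c[i],st[i,4]
def delta(goal,yaw):
    "tool-frame shift (m) and turn (deg) to goal TCP, tool down with yaw"
    s=readout.state(); r=R.from_euler('xyz',s['tcp_rot'])
    g=R.from_euler('xyz',[np.pi,0,yaw])
    return (r.inv().apply(np.array(goal)-s['eef_pos'])/1000).round(4), np.degrees((r.inv()*g).as_rotvec()).round(1)
E
python3 - <<'E'
from h import *
p=shot('top');q=shot('side')
red=([0,190,100],[5,255,255]); yel=([24,150,100],[34,255,255]); ora=([9,190,120],[17,255,255])
bt=(260,170,360,230); bs=(300,150,345,220)
T,a1=cen(p,*red,bt); T2,a2=cen(q,*red,bs); Y,a3=cen(p,*yel,bt); Y2,a4=cen(q,*yel,(330,195,350,212))
print(T,a1,T2,a2,Y,a3,Y2,a4)
print('trig',atz(p,T,125),'side',atz(q,T2,125)); print('btn',atz(p,Y,126),atz(q,Y2,122))
print('hub',atz(p,(276.6,188.2),172)); K=(292.0,210.2); k=eyes.cut_out(p,'lever_knob')[0]; print(k['uv'],k['score'])
print('knob',atz(p,K,194))
hub=atz(p,(276.6,188.2),172)[:2]; t=atz(p,T,125)[:2]
# rig: hub (0,70), trig (-8,-100)
v=hub-t; yaw=np.arctan2(v[1],v[0])-np.arctan2(170,8); print('yaw',yaw,np.linalg.norm(v))
c,s=np.cos(yaw),np.sin(yaw); M=np.array([[c,-s],[s,c]]); o=(hub+t)/2-M@[-4,-15]; print('origin',o)
for X in ((0,70,172),(-8,-100,125),(40,-100,122),(20,-100,131),(0,166,155)):
    w=np.r_[o+M@X[:2],X[2]]; print(X,w.round(1),proj(p,w).round(1),proj(q,w).round(1))
r=M.T@(atz(p,K,194)[:2]-o)-[0,70]; print('rel knob',r,np.hypot(*r),'angle',0.9+np.arctan2(r[1],-r[0]))
E
```

```text
[332.225      194.78333333] 120 [328.03636364 206.27272727] 55 [333.  180.5] 10 [340.  203.5] 2
trig [566.64383782 -33.8156423  125.        ] side [564.71796177 -43.57914934 125.        ]
btn [611.28083806 -37.4583522  126.        ] [610.62114667 -32.77765215 122.        ]
hub [583.20049338 132.60193467 172.        ]
[278.9, 192.8] 0.6
knob [513.12455992  85.98474788 194.        ]
yaw -0.052138181091903046 167.23914843727525
origin [579.69844848  64.16430463]
(0, 70, 172) [583.3 134.1 172. ] [276.1 188.2] [323.9 166. ]
(-8, -100, 125) [566.5 -35.3 125. ] [332.7 194.8] [328.1 204.7]
(40, -100, 122) [614.4 -37.8 122. ] [333.1 179.8] [341.4 204.3]
(20, -100, 131) [594.5 -36.7 131. ] [333.  185.5] [335.9 202.8]
(0, 166, 155) [588.3 229.9 155. ] [245.  188.3] [320.4 155.5]
rel knob [-67.62058501 -51.67867733] 85.10716308503592 angle 0.24744440789993816
```

```bash
python3 - <<'E'
from h import *
print(delta([513,86,240],-0.052))
E
```

```text
(array([ 0.51  , -0.5229, -0.0254]), array([ 0. , -0. , 23.8]))
```

Call:
move_arm([
  [[0, 0, 10], [0.0625, -0.05, -0.02], 1],
  [[0, 0, 20], [0.13, -0.1, -0.025], 1],
  [[0, 0, 23.8], [0.18, -0.14, -0.025], 1],
  [[0, 0, 23.8], [0.22, -0.18, -0.025], 1],
  [[0, 0, 23.8], [0.26, -0.22, -0.025], 1],
])

```text
t: 1.58
eef_pos: [374.7, -312.0, 239.7]
tcp_rot: [3.141, -0.001, -0.052]
ft_force: [1.3, -0.5, 0.4]
opening: 1.0
grip_force: 0.0
```

```bash
python3 - <<'E'
from h import *
print(readout.state()['eef_pos'],delta([513,86,240],-0.052))
E
```

```text
[ 374.68441069 -311.97529019  239.69051998] (array([ 0.1175, -0.4046, -0.0005]), array([ 0., -0.,  0.]))
```

Call:
move_arm([
  [[0, 0, 0], [0.03, -0.055, 0], 1],
  [[0, 0, 0], [0.05, -0.11, 0], 1],
  [[0, 0, 0], [0.07, -0.165, 0], 1],
  [[0, 0, 0], [0.09, -0.22, 0], 1],
  [[0, 0, 0], [0.1, -0.275, 0], 1],
])

```text
t: 2.2
eef_pos: [488.8, -42.4, 239.6]
tcp_rot: [3.141, -0.001, -0.051]
ft_force: [0.5, -0.2, -0.2]
opening: 0.997
grip_force: 0.0
```

```bash
python3 - <<'E'
from h import *
print(readout.state()['eef_pos'],delta([513,86,240],-0.052))
p=shot('wrist','w1.png')
for n in ('lever_knob','trigger_top','button_face','lever_pivot'):
    for r in eyes.cut_out(p,n)[:2]: print(n,r['score'],r['uv'],r['mask'].sum())
E
```

```text
[488.76746113 -42.36794846 239.55796391] (array([ 0.0176, -0.1294, -0.0005]), array([ 0., -0.,  0.]))
lever_knob 0.69 [107.6, 119.9] 6953
trigger_top 0.61 [309.1, 114.1] 1929
trigger_top 0.6 [173.8, 104.3] 47813
button_face 0.75 [309.0, 59.3] 272
button_face 0.52 [109.9, 118.1] 7245
```

View pics/w1.png

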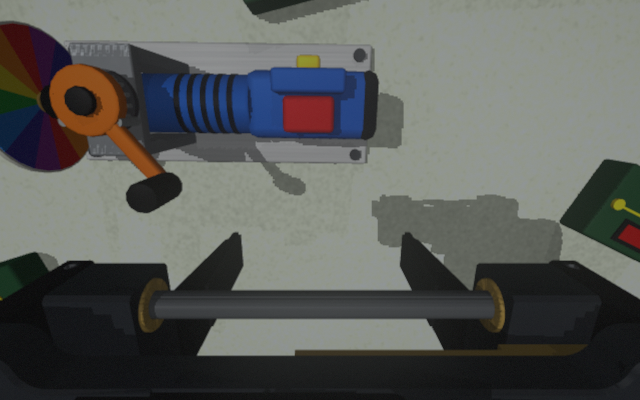

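The wrist picture shows the knob's top at (148,194), the hub boss at (79,99), the trigger centred at (308,114) and the button at (308,61).

```bash
python3 - <<'E'
from h import *
p=shot('wrist')
T,a=cen(p,[0,190,80],[5,255,255],(250,60,380,160)); Y,b=cen(p,[24,150,80],[34,255,255],(280,40,340,75))
print(T,a,Y,b,'trig',atz(p,T,125),'btn',atz(p,Y,125),'knob',atz(p,(147,194),194),'hub194',atz(p,(79,99),194),'hub180',atz(p,(79,99),180))
# predicted projections with rig estimate
for X in ([583.3,134.1,194],[566.5,-35.3,125],[513,86,194],[588.3,229.9,155]): print(X,proj(p,X))
E
```

```text
Traceback (most recent call last):
  File "h.py", line 21, in cen
    n,l,st,c=cv2.connectedComponentsWithStats(k); i=1+np.argmax(st[1:,4]); return c[i],st[i,4]
                                                      ~~~~~~~~~^^^^^^^^^^
ValueError: attempt to get argmax of an empty sequence
```

```bash
python3 - <<'E'
from h import *
p=shot('wrist')
h=cv2.cvtColor(p['img'],cv2.COLOR_RGB2HSV); print(h[114,308],h[61,308])
T,a=cen(p,[0,150,80],[179,255,255],(283,92,335,135)); Y,b=cen(p,[20,120,80],[38,255,255],(280,40,340,75))
m=((h[:,:,0]<8)|(h[:,:,0]>172))&(h[:,:,1]>120)&(h[:,:,2]>80); m[:80]=0;m[150:]=0;m[:,:260]=0;m[:,360:]=0
ys,xs=np.where(m);T=np.array([xs.mean(),ys.mean()]);print(len(xs),xs.min(),xs.max(),ys.min(),ys.max())
print(T,a,Y,b,'trig',atz(p,T,125),'btn',atz(p,Y,125),'knob',atz(p,(147,194),194),'hub194',atz(p,(79,99),194),'hub180',atz(p,(79,99),180))
for X in ([583.3,134.1,194],[566.5,-35.3,125],[513,86,194],[588.3,229.9,155]): print(X,proj(p,X))
E
```

```text
[179 185 135] [ 30 174 142]
1794 280 330 95 130
[304.72408027 112.4386845 ] 1686 [304.39688716  59.6459144 ] 257 trig [567.37398571 -35.15136337 125.        ] btn [609.89356625 -37.73921937 125.        ] knob [517.61950504  78.0215343  194.        ] hub194 [584.00443777 108.95288091 194.        ] hub180 [584.97412308 119.29000822 180.        ]
[583.3, 134.1, 194] [ 41.65171588 102.21647673]
[566.5, -35.3, 125] [304.95943703 113.46206761]
[513, 86, 194] [137.4095037  200.72940458]
[588.3, 229.9, 155] [-38.19282091 103.33488166]
```

```bash
python3 - <<'E'
from h import *
print(readout.state()['eef_pos'],delta([513.5,86,240],-0.062),delta([513.5,86,166],-0.062))
E
```

```text
[487.87169059 -45.30486568 239.44326628] (array([ 0.0186, -0.1325, -0.0006]), array([ 0. , -0. ,  0.5])) (array([ 0.0186, -0.1325,  0.0734]), array([ 0. , -0. ,  0.5]))
```

Call:
move_arm([
  [[0, 0, 0.5], [0.01, -0.05, 0], 1],
  [[0, 0, 0.5], [0.0186, -0.1, 0], 1],
  [[0, 0, 0.5], [0.0186, -0.1325, 0], 1],
  [[0, 0, 0.5], [0.0186, -0.1325, 0.02], 1],
  [[0, 0, 0.5], [0.0186, -0.1325, 0.02], 1],
])

```text
t: 3.18
eef_pos: [513.0, 86.1, 218.5]
tcp_rot: [3.141, 0.002, -0.062]
ft_force: [-0.7, -0.8, -0.0]
opening: 1.0
grip_force: 0.0
```

```bash
python3 - <<'E'
from h import *
p=shot('wrist','w2.png')
print(readout.state()['eef_pos'],delta([513.5,86,166],-0.062))
for X in ([513.5,86,194],[585,134,160],[513.5,86,160]): print(X,proj(p,X))
E
```

```text
[513.43915167  86.06255042 219.34128815] (array([0.0001, 0.    , 0.0533]), array([0. , 0.1, 0. ]))
[513.5, 86, 194] [320.68448531 234.70926301]
[585, 134, 160] [247.52306883 127.45382851]
[513.5, 86, 160] [320.74358575 217.71767242]
```

View pics/w2.png

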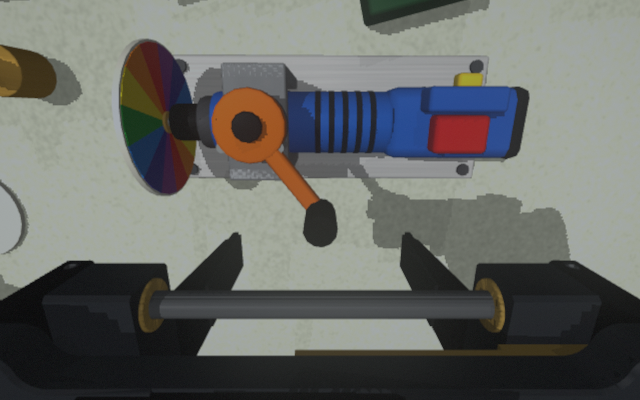

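The knob's top is at (320,231) against a prediction of (321,235), and the hub at (247,127) matches its prediction. I'll go down and grip.

Call:
move_arm([
  [[0, 0, 0], [0.0015, 0, 0.03], 1],
  [[0, 0, 0], [0.0015, 0, 0.053], 1],
  [[0, 0, 0], [0.0015, 0, 0.053], 0],
  [[0, 0, 0], [0.0015, 0, 0.053], -1],
  [[0, 0, 0], [0.0015, 0, 0.053], -1],
])

```text
t: 3.85
eef_pos: [515.4, 86.9, 167.6]
tcp_rot: [-3.142, -0.002, -0.061]
ft_force: [0.7, 0.7, -0.6]
opening: 0.74
grip_force: 0.0
```

Call:
move_arm([
  [[0, 0, 0], [0, 0, 0], -1],
  [[0, 0, 0], [0, 0, 0], -1],
])

```text
t: 4.1
eef_pos: [515.0, 87.1, 166.7]
tcp_rot: [3.142, -0.0, -0.06]
ft_force: [0.1, -0.2, -0.1]
opening: 0.53
grip_force: 0.0
```

Call:
move_arm([
  [[0, 0, 0], [0, 0, 0], -1],
  [[0, 0, 0], [0, 0, 0], -1],
  [[0, 0, 0], [0, 0, 0], -1],
  [[0, 0, 0], [0, 0, 0], -1],
])

```text
t: 4.6
eef_pos: [514.9, 87.0, 166.4]
tcp_rot: [3.141, 0.0, -0.06]
ft_force: [-0.4, -0.2, 0.5]
opening: 0.244
grip_force: 30.0
```

```bash
cat >> h.py <<'E'
PIV=np.array([585,134.]);YAW=-0.062
def rigrel(w):  # world xy -> rig axes
    c,s=np.cos(YAW),np.sin(YAW); return np.array([[c,s],[-s,c]])@w
def lev():
    r=rigrel(readout.state()['eef_pos'][:2]-PIV); return 0.9+np.arctan2(r[1],-r[0]),np.hypot(*r)
def arc(a0,a1,n=5,r=85.):
    "tool shifts (mm) from lever angle a0 to a1, tool yaw = rig yaw"
    f=lambda a:np.array([-r*np.cos(a-.9),-r*np.sin(a-.9)])
    for a in np.linspace(a0,a1,n+1)[1:]: print(round(a,3),((f(a)-f(a0))*[1,1]).round(1))
E
python3 - <<'E'
from h import *
s=readout.state();print(s['opening'],s['grip_force'],s['eef_pos'],s['ft_force'],lev())
a=lev()[0]; arc(a,1.82,9)
E
```

```text
0.2436107306727824 29.99994546175003 [514.89743747  87.01633182 166.38841615] [-0.41055037 -0.15508687  0.47303384] (np.float64(0.24754606806878898), np.float64(84.39096129629145))
0.422 [ -7.9 -12.5]
0.597 [-13.6 -26.2]
0.772 [-16.8 -40.7]
0.946 [-17.4 -55.6]
1.121 [-15.4 -70.3]
1.296 [-10.9 -84.4]
1.471 [ -4.  -97.5]
1.645 [   5.1 -109.3]
1.82 [  16.  -119.2]
```

Call:
move_arm([
  [[0, 0, 0], [-0.0079, -0.0125, 0], -1],
  [[0, 0, 0], [-0.0136, -0.0262, 0], -1],
  [[0, 0, 0], [-0.0168, -0.0407, 0], -1],
  [[0, 0, 0], [-0.0174, -0.0556, 0], -1],
  [[0, 0, 0], [-0.0154, -0.0703, 0], -1],
])

```text
t: 5.22
eef_pos: [503.3, 157.7, 166.2]
tcp_rot: [3.14, 0.001, -0.061]
ft_force: [-2.0, -8.7, -1.9]
opening: 0.245
grip_force: 30.0
```

```bash
python3 - <<'E'
from h import *
s=readout.state();print(s['opening'],s['eef_pos'],s['ft_force'],s['moment'],lev())
arc(1.121,1.8,4)
E
```

```text
0.24473554319851118 [503.32991619 157.72112083 166.16665216] [-1.95399303 -8.74448334 -1.89141321] [-1.62241296  0.1491433  -0.35275324] (np.float64(1.120672970800076), np.float64(85.0452477412115))
1.291 [  4.3 -13.7]
1.461 [ 10.9 -26.6]
1.63 [ 19.6 -38.1]
1.8 [ 30.1 -48. ]
```

Call:
move_arm([
  [[0, 0, 0], [0.0043, -0.0137, 0], -1],
  [[0, 0, 0], [0.0109, -0.0266, 0], -1],
  [[0, 0, 0], [0.0196, -0.0381, 0], -1],
  [[0, 0, 0], [0.0285, -0.0465, 0], -1],
  [[0, 0, 0], [0.0285, -0.0465, 0], -1],
])

```text
t: 5.85
eef_pos: [535.0, 202.3, 165.8]
tcp_rot: [3.14, 0.001, -0.06]
ft_force: [-0.2, -7.0, -0.4]
opening: 0.245
grip_force: 30.0
```

```bash
python3 - <<'E'
from h import *
s=readout.state();print(s['opening'],s['eef_pos'],s['ft_force'],s['moment'],lev())
E
```

```text
0.24506724671583405 [534.98146455 202.26624352 165.82285077] [-0.16631364 -7.02688069 -0.4326768 ] [-1.2440527  -0.12438823 -0.15896186] (np.float64(1.7764608115940546), np.float64(84.62939142633685))
```

```bash
python3 - <<'E'
from h import *
arc(1.776,1.05,3); print(); arc(1.05,.15,4)
E
```

```text
1.534 [-14.1  14.9]
1.292 [-24.1  32.8]
1.05 [-29.6  52.6]

0.825 [-0.7 19.1]
0.6 [ 2.8 37.8]
0.375 [10.5 55.3]
0.15 [21.9 70.6]
```

Call:
move_arm([
  [[0, 0, 0], [0, 0, -0.006], -1],
  [[0, 0, 0], [0, 0, -0.0105], -1],
  [[0, 0, 0], [0, 0, -0.0105], -1],
])

```text
t: 6.22
eef_pos: [535.0, 202.0, 176.4]
tcp_rot: [3.14, 0.0, -0.061]
ft_force: [2.5, -6.2, -6.1]
opening: 0.247
grip_force: 30.0
```

Call:
move_arm([
  [[0, 0, 0], [-0.0141, 0.0149, 0], -1],
  [[0, 0, 0], [-0.0241, 0.0328, 0], -1],
  [[0, 0, 0], [-0.0296, 0.0526, 0], -1],
])

```text
t: 6.6
eef_pos: [498.9, 152.9, 175.6]
tcp_rot: [-3.141, 0.007, -0.059]
ft_force: [-11.1, 9.7, -6.3]
opening: 0.248
grip_force: 30.0
```

Call:
move_arm([
  [[0, 0, 0], [-0.0007, 0.0191, 0], -1],
  [[0, 0, 0], [0.0028, 0.0378, 0], -1],
  [[0, 0, 0], [0.0105, 0.0553, 0], -1],
  [[0, 0, 0], [0.0205, 0.069, 0], -1],
  [[0, 0, 0], [0.0205, 0.069, 0], -1],
])

```text
t: 7.22
eef_pos: [517.8, 81.0, 176.0]
tcp_rot: [3.14, 0.003, -0.061]
ft_force: [-5.2, -3.2, -6.1]
opening: 0.247
grip_force: 30.0
```

```bash
python3 - <<'E'
from h import *
s=readout.state();print(s['opening'],s['eef_pos'],s['ft_force'],s['moment'],lev())
E
```

```text
0.2474953802803501 [517.81163158  81.01571078 176.01986867] [-5.15264524 -3.20844656 -6.11093722] [-0.75948876  0.84362668  0.07793647] (np.float64(0.17025323912250567), np.float64(85.56641721810932))
```

Call:
move_arm([
  [[0, 0, 0], [-0.0015, -0.002, 0.003], -1],
  [[0, 0, 0], [-0.0015, -0.002, 0.007], -1],
  [[0, 0, 0], [-0.0015, -0.002, 0.0105], -1],
  [[0, 0, 0], [-0.0015, -0.002, 0.0105], -1],
])

```text
t: 7.72
eef_pos: [515.4, 82.6, 166.9]
tcp_rot: [3.138, 0.004, -0.06]
ft_force: [-14.8, -14.6, 13.4]
opening: 0.254
grip_force: 30.0
```

```bash
python3 - <<'E'
from h import *
s=readout.state();print(s['opening'],s['eef_pos'],s['ft_force'],s['moment'],lev())
arc(lev()[0],1.05,4);print();arc(1.05,1.8,4)
E
```

```text
0.25434709688950285 [515.36676795  82.64572798 166.86569138] [-14.7960378  -14.60108175  13.4246975 ] [-2.457839    2.38516421 -0.12584072] (np.float64(0.20254920809023724), np.float64(86.52195247405996))
0.414 [-10.  -14.9]
0.626 [-16.7 -31.6]
0.838 [-19.7 -49.3]
1.05 [-18.9 -67.3]

1.238 [  3.8 -15.4]
1.425 [ 10.5 -29.9]
1.612 [ 19.7 -42.9]
1.8 [ 31.2 -53.9]
```

Call:
move_arm([
  [[0, 0, 0], [0, 0, 0], -0.2],
  [[0, 0, 0], [0, 0, 0], -0.2],
  [[0, 0, 0], [0, 0, 0], -0.2],
  [[0, 0, 0], [0, 0, 0], -0.2],
])

```text
t: 8.22
eef_pos: [517.4, 84.2, 166.4]
tcp_rot: [3.142, -0.0, -0.06]
ft_force: [0.8, -0.6, 1.0]
opening: 0.399
grip_force: 0.0
```

```bash
python3 - <<'E'
from h import *
s=readout.state();print(s['opening'],s['eef_pos'],s['ft_force'],s['moment'],lev())
p=shot('side'); 
cv2.imwrite('pics/s3.png',cv2.resize(p['img'][140:220,280:360,::-1],None,fx=6,fy=6,interpolation=2))
p=shot('wrist','w3.png')
E
```

```text
0.3993030479331394 [517.41623749  84.23805882 166.39455831] [ 0.76142346 -0.63516141  0.99663948] [ 0.09389469 -0.0070948  -0.00060382] (np.float64(0.20332454046546877), np.float64(83.92744333480951))
```

View pics/w3.png

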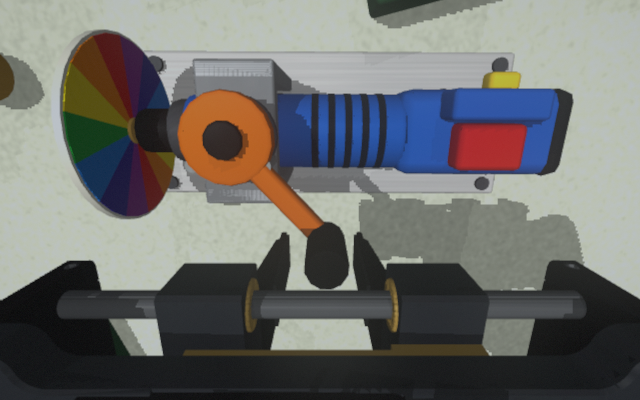

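The knob is between the fingers at (326,255), with the lever back near its start. I'll regrip.

Call:
move_arm([
  [[0, 0, 0], [-0.001, 0.0005, 0], -1],
  [[0, 0, 0], [-0.001, 0.0005, 0], -1],
  [[0, 0, 0], [-0.001, 0.0005, 0], -1],
  [[0, 0, 0], [-0.001, 0.0005, 0], -1],
])

```text
t: 8.82
eef_pos: [515.7, 83.0, 166.3]
tcp_rot: [3.14, 0.001, -0.06]
ft_force: [-2.9, -5.5, 1.3]
opening: 0.244
grip_force: 30.0
```

```bash
python3 - <<'E'
from h import *
s=readout.state();print(s['opening'],s['grip_force'],s['eef_pos'],s['ft_force'],s['moment'],lev())
arc(lev()[0],1.05,5);print();arc(1.05,1.8,4)
E
```

```text
0.24418339866514707 30.000786781311035 [515.70419173  83.0435767  166.34709901] [-2.85552188 -5.49130288  1.27709118] [-0.8786073   0.49256236 -0.03537787] (np.float64(0.20394334467277309), np.float64(86.01433671206833))
0.373 [ -8.2 -11.8]
0.542 [-14.4 -24.7]
0.712 [-18.3 -38.6]
0.881 [-19.8 -52.9]
1.05 [-18.8 -67.2]

1.238 [  3.8 -15.4]
1.425 [ 10.5 -29.9]
1.612 [ 19.7 -42.9]
1.8 [ 31.2 -53.9]
```

Call:
move_arm([
  [[0, 0, 0], [-0.0082, -0.0118, 0], -1],
  [[0, 0, 0], [-0.0144, -0.0247, 0], -1],
  [[0, 0, 0], [-0.0183, -0.0386, 0], -1],
])

```text
t: 9.2
eef_pos: [499.4, 122.4, 166.2]
tcp_rot: [3.14, 0.002, -0.061]
ft_force: [-3.4, -9.3, 0.5]
opening: 0.247
grip_force: 30.0
```

```bash
python3 - <<'E'
from h import *
s=readout.state();print(s['opening'],s['eef_pos'],s['ft_force'],s['moment'],lev())
E
```

```text
0.24672711427823402 [499.40795016 122.39618899 166.2289539 ] [-3.4482274  -9.30820375  0.45490844] [-1.79828495  0.64631717 -0.38277694] (np.float64(0.703250406041413), np.float64(86.37503937143117))
```

Call:
move_arm([
  [[0, 0, 0], [-0.0015, -0.0143, 0], -1],
  [[0, 0, 0], [-0.0005, -0.0286, 0], -1],
  [[0, 0, 0], [-0.0005, -0.0286, 0], -1],
])

```text
t: 9.57
eef_pos: [499.4, 149.8, 165.8]
tcp_rot: [3.137, 0.006, -0.06]
ft_force: [-6.8, -5.9, 3.7]
opening: 0.243
grip_force: 30.0
```

```bash
python3 - <<'E'
from h import *
s=readout.state();print(s['opening'],s['eef_pos'],s['ft_force'],s['moment'],lev())
arc(1.05,1.29,3)
E
```

```text
0.24328255717157743 [499.39380389 149.82484322 165.78917749] [-6.83461356 -5.89054202  3.70140903] [-1.25519923  1.21678147 -0.2189449 ] (np.float64(1.020792801625024), np.float64(87.05657054515545))
1.13 [ 1.3 -6.7]
1.21 [  3.1 -13.2]
1.29 [  5.4 -19.6]
```

Call:
move_arm([
  [[0, 0, 0], [0.0015, -0.0067, 0], -1],
  [[0, 0, 0], [0.004, -0.0132, 0], -1],
  [[0, 0, 0], [0.0065, -0.0196, 0], -1],
  [[0, 0, 0], [0.0065, -0.0196, 0], -1],
])

```text
t: 10.07
eef_pos: [508.4, 169.0, 166.0]
tcp_rot: [3.137, 0.002, -0.059]
ft_force: [-2.5, -16.7, 2.8]
opening: 0.247
grip_force: 30.0
```

```bash
python3 - <<'E'
from h import *
s=readout.state();print(s['opening'],s['eef_pos'],s['ft_force'],s['moment'],lev())
arc(1.29,1.8,4)
E
```

```text
0.24730954666097874 [508.42173477 169.02564289 166.03211012] [ -2.5430414  -16.65638247   2.82097564] [-3.04455044  0.44591856 -0.11514109] (np.float64(1.2669771410871142), np.float64(84.20823217791735))
1.418 [ 4.7 -9.7]
1.545 [ 10.7 -18.8]
1.672 [ 17.7 -27. ]
1.8 [ 25.8 -34.3]
```

Call:
move_arm([
  [[0, 0, 0], [0.002, -0.005, 0], -1],
  [[0, 0, 0], [0.003, -0.007, 0], -1],
  [[0, 0, 0], [0.003, -0.007, 0], -1],
])

```text
t: 10.45
eef_pos: [510.7, 173.7, 165.6]
tcp_rot: [3.133, 0.006, -0.059]
ft_force: [-6.2, -29.4, 3.4]
opening: 0.245
grip_force: 30.0
```

```bash
python3 - <<'E'
from h import *
s=readout.state();print(s['opening'],s['eef_pos'],s['ft_force'],s['moment'],lev())
E
```

```text
0.24517390963880673 [510.65767003 173.68011742 165.62452857] [ -6.19336481 -29.38257322   3.44484073] [-5.6782488   1.14026039 -0.01561482] (np.float64(1.3282806051333065), np.float64(84.26917433751727))
```

Call:
move_arm([
  [[0, 0, 0], [-0.002, 0.005, 0], -1],
  [[0, 0, 0], [-0.002, 0.005, 0], -0.1],
  [[0, 0, 0], [-0.002, 0.005, 0], -0.1],
  [[0, 0, 0], [-0.002, 0.005, 0], -0.1],
  [[0, 0, 0], [-0.002, 0.005, 0], -0.1],
])

```text
t: 11.08
eef_pos: [510.2, 173.0, 166.4]
tcp_rot: [3.141, 0.0, -0.06]
ft_force: [-2.1, -2.6, -0.3]
opening: 0.445
grip_force: 0.9
```

Call:
move_arm([
  [[0, 0, 0], [0, 0, -0.03], 0.2],
  [[0, 0, 0], [0, 0, -0.06], 1],
  [[0, 0, 0], [0, 0.05, -0.075], 1],
  [[0, 0, 0], [0, 0.09, -0.075], 1],
  [[0, 0, 0], [0, 0.09, -0.075], 1],
])

```text
t: 11.7
eef_pos: [505.1, 81.6, 241.9]
tcp_rot: [-3.141, -0.001, -0.063]
ft_force: [-0.7, 0.8, -0.3]
opening: 0.915
grip_force: 0.0
```

```bash
python3 - <<'E'
from h import *
s=readout.state();print(s['t'],s['opening'],s['eef_pos'],s['ft_force'])
w=shot('wrist'); t=shot('top'); d=shot('side')
c=lambda i,x,y,n,f:cv2.resize(i['img'][y:y+n,x:x+n,::-1],(f,f),interpolation=2)
a=cv2.resize(w['img'][:,:,::-1],None,fx=.75,fy=.75)
b=cv2.hconcat([c(t,240,150,110,240),c(d,280,130,90,240)])
cv2.imwrite('pics/m4.png',cv2.vconcat([a,b]))
h=cv2.cvtColor(w['img'],cv2.COLOR_RGB2HSV)
m=((h[:,:,0]<8)|(h[:,:,0]>172))&(h[:,:,1]>150)&(h[:,:,2]>80); 
n,l,st,ce=cv2.connectedComponentsWithStats(m.astype(np.uint8))
for i in range(1,n):
  if st[i,4]>300: print(st[i],ce[i],atz(w,ce[i],125))
m=cv2.inRange(h,np.array([24,120,80]),np.array([36,255,255]))
n,l,st,ce=cv2.connectedComponentsWithStats(m)
for i in range(1,n):
  if st[i,4]>80: print('Y',st[i],ce[i],atz(w,ce[i],125))
E
```

```text
11.7 0.9152601417110745 [505.14099271  81.58915229 241.86561484] [-0.68514147  0.77833687 -0.32992828]
[ 417  107   54   35 1775] [443.49408451 123.74140845] [567.36121218 -32.47362961 125.        ]
Y [438  67  26  12 286] [451.11188811  72.60839161] [609.66915643 -36.90087438 125.        ]
```

View pics/m4.png

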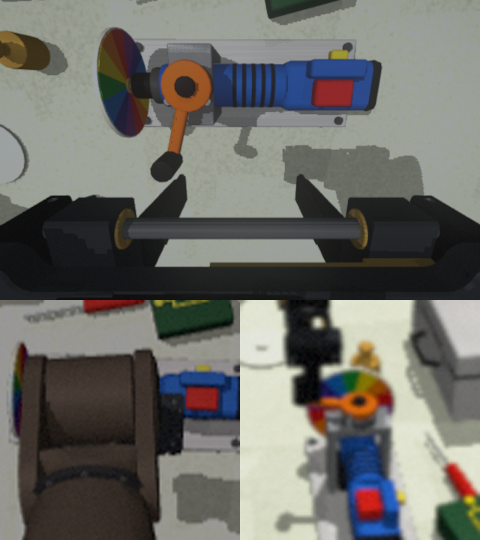

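Wrist view: the hub is at (247,115) and the lever now points to (213,224), turned to the tight stop. The side crop shows the lever sitting low on the clamp. Next is the trigger.

```bash
python3 - <<'E'
from h import *
s=readout.state();print(s['joints'].round(3))
for y in (-0.062-np.pi/2,-.062+np.pi/2): print(delta([595.4,-36.8,200],y))
E
```

```text
[0.035 0.301 1.796 0.    1.044 1.666]
(array([0.0974, 0.1149, 0.0414]), array([-0. , -0. , 90.1]))
(array([0.0974, 0.1149, 0.0414]), array([  0. ,  -0. , -89.9]))
```

Call:
move_arm([
  [[0, 0, -10], [0.02, 0.023, 0], 1],
  [[0, 0, -20], [0.04, 0.046, 0], 0.5],
  [[0, 0, -30], [0.06, 0.069, 0], 0.05],
  [[0, 0, -40], [0.08, 0.092, 0], 0.05],
  [[0, 0, -50], [0.0974, 0.1149, 0], 0.05],
])

```text
t: 12.48
eef_pos: [596.2, -36.9, 241.1]
tcp_rot: [-3.141, -0.0, 0.82]
ft_force: [0.5, 0.8, 0.2]
opening: 0.635
grip_force: 0.0
```

Call:
move_arm([
  [[0, 0, -10], [0, 0, 0], 0.05],
  [[0, 0, -20], [0, 0, 0.01], 0.05],
  [[0, 0, -30], [0, 0, 0.02], 0.05],
  [[0, 0, -39.9], [0, 0, 0.03], 0.05],
  [[0, 0, -39.9], [0, 0, 0.04], 0.05],
])

```text
t: 13.1
eef_pos: [595.5, -36.3, 200.8]
tcp_rot: [3.142, -0.0, 1.509]
ft_force: [0.3, 0.0, -0.2]
opening: 0.523
grip_force: 0.0
```

```bash
python3 - <<'E'
from h import *
w=shot('wrist','w5.png'); s=readout.state();print(s['t'],s['opening'],s['eef_pos'],s['tcp_rot'],s['ft_force'])
print(delta([595.4,-36.8,150],-.062+np.pi/2))
for X in ([567,-35,125],[595.4,-36.8,131],[614.8,-38,122],[595.4,-36.8,113]): print(X,proj(w,X).round(1))
h=cv2.cvtColor(w['img'],cv2.COLOR_RGB2HSV)
for nm,m in (('R',((h[:,:,0]<8)|(h[:,:,0]>172))&(h[:,:,1]>150)&(h[:,:,2]>60)),('Y',cv2.inRange(h,np.array([24,120,60]),np.array([36,255,255])))):
  n,l,st,ce=cv2.connectedComponentsWithStats(m.astype(np.uint8))
  for i in range(1,n):
    if st[i,4]>200: print(nm,st[i],ce[i],atz(w,ce[i],125))
E
```

```text
13.15 0.523010473492979 [594.96945884 -36.41956071 199.49633836] [-3.13977928e+00 -2.53147955e-04  1.50606305e+00] [ 0.20823109  0.45709797 -1.16934323]
(array([-0.0004,  0.0005,  0.0495]), array([-0.1, -0. , -0.2]))
[567, -35, 125] [286.2 211. ]
[595.4, -36.8, 131] [320.4 213.3]
[614.8, -38, 122] [343.6 209.9]
[595.4, -36.8, 113] [320.5 206.7]
R [ 441    0   27   97 1851] [454.29119395  48.31280389] [699.06636108  80.02899995 125.        ]
R [ 268  181   38   54 1896] [286.79694093 207.29905063] [567.78658853 -31.85263902 125.        ]
Y [ 439  114   32  102 1019] [454.19136408 163.562316  ] [703.99486481  -3.74866085 125.        ]
Y [332 198  12  24 263] [337.50570342 209.94296578] [609.61003993 -36.7447537  125.        ]
```

View pics/w5.png

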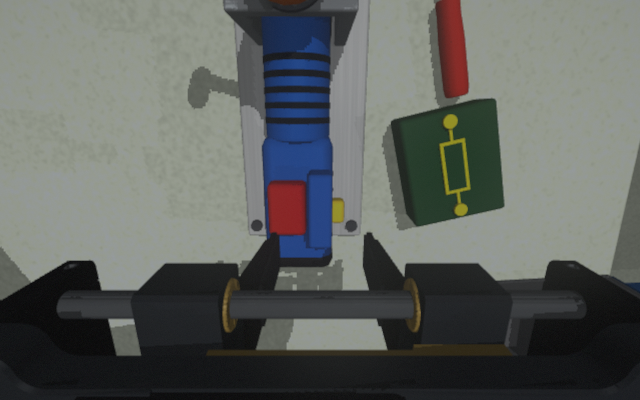

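The trigger is at (287,207) and the button at (338,210), both matching the predictions. The fingers line up over the trigger and outside the button.

Call:
move_arm([
  [[0, 0, 0], [0, 0, 0.03], 0.05],
  [[0, 0, 0], [0, 0, 0.055], 0.05],
  [[0, 0, 0], [0, 0, 0.067], 0.05],
  [[0, 0, 0], [0, 0, 0.07], 0.05],
  [[0, 0, 0], [0, 0, 0.07], 0.05],
])

```text
t: 13.78
eef_pos: [595.6, -37.4, 132.0]
tcp_rot: [3.141, 0.0, 1.508]
ft_force: [-0.5, -0.8, 0.3]
opening: 0.521
grip_force: 0.0
```

Call:
move_arm([
  [[0, 0, 0], [0, 0, 0.005], 0.05],
  [[0, 0, 0], [0, 0, 0.01], 0.05],
  [[0, 0, 0], [0, 0, 0.0155], 0.05],
  [[0, 0, 0], [0, 0, 0.0175], 0.05],
  [[0, 0, 0], [0, 0, 0.0175], 0.05],
])

```text
t: 14.4
eef_pos: [595.6, -37.5, 114.6]
tcp_rot: [3.14, 0.0, 1.509]
ft_force: [-0.9, -0.1, 8.7]
opening: 0.525
grip_force: 4.4
```

Call:
move_arm([
  [[0, 0, 0], [0, 0, 0.002], 0.05],
  [[0, 0, 0], [0, 0, 0.003], 0.05],
  [[0, 0, 0], [0, 0, 0.003], 0.05],
])

```text
t: 14.78
eef_pos: [595.7, -37.5, 113.1]
tcp_rot: [3.139, 0.0, 1.509]
ft_force: [-4.8, -0.1, 22.7]
opening: 0.525
grip_force: 11.4
```

Bottomed out at 22.7 N, so the trigger is fully squeezed. I'll close onto the button now.

Call:
move_arm([
  [[0, 0, 0], [0, 0, 0], -0.3],
  [[0, 0, 0], [0, 0, 0], -0.5],
  [[0, 0, 0], [0, 0, 0], -1],
  [[0, 0, 0], [0, 0, 0], -1],
  [[0, 0, 0], [0, 0, 0], -1],
])

```text
t: 15.4
eef_pos: [594.5, -37.1, 112.9]
tcp_rot: [-3.141, -0.0, 1.508]
ft_force: [-10.7, 3.0, 24.8]
opening: 0.212
grip_force: 46.8
```

Call:
move_arm([
  [[0, 0, 0], [0, 0, 0], -1],
  [[0, 0, 0], [0, 0, 0], -1],
])

```text
t: 15.65
eef_pos: [594.5, -37.1, 112.9]
tcp_rot: [-3.141, -0.0, 1.509]
ft_force: [-9.9, 2.6, 25.6]
opening: 0.217
grip_force: 46.8
```

The opening is 20.6 mm, so the button is fully in. I'll ease the trigger up while still holding it.

Call:
move_arm([
  [[0, 0, 0], [0, 0, -0.004], -1],
  [[0, 0, 0], [0, 0, -0.007], -1],
  [[0, 0, 0], [0, 0, -0.009], -1],
  [[0, 0, 0], [0, 0, -0.009], -1],
])

```text
t: 16.15
eef_pos: [594.3, -37.1, 116.8]
tcp_rot: [-3.138, -0.001, 1.508]
ft_force: [5.2, 0.9, -27.2]
opening: 0.213
grip_force: 33.4
```

Call:
move_arm([
  [[0, 0, 0], [0, 0, -0.003], -1],
  [[0, 0, 0], [0, 0, -0.004], -1],
  [[0, 0, 0], [0, 0, -0.004], -1],
])

```text
t: 16.52
eef_pos: [594.3, -37.2, 119.6]
tcp_rot: [-3.137, -0.001, 1.508]
ft_force: [11.0, -0.5, -37.6]
opening: 0.208
grip_force: 29.9
```

Call:
move_arm([
  [[0, 0, 0], [0, 0, 0], 0.05],
  [[0, 0, 0], [0, 0, 0], 0.05],
  [[0, 0, 0], [0, 0, 0], 0.05],
  [[0, 0, 0], [0, 0, 0], 0.05],
])

```text
t: 17.02
eef_pos: [595.3, -37.5, 124.4]
tcp_rot: [3.141, 0.0, 1.509]
ft_force: [-0.1, -0.7, 0.1]
opening: 0.51
grip_force: 0.0
```

Call:
move_arm([
  [[0, 0, 0], [0, 0, -0.04], 0.05],
  [[0, 0, 0], [0, 0, -0.09], 0.05],
  [[0, 0, 0], [-0.06, 0, -0.12], 0.05],
  [[0, 0, 0], [-0.12, 0, -0.13], 0.05],
  [[0, 0, 0], [-0.17, 0, -0.13], 0.05],
])

```text
t: 17.65
eef_pos: [584.6, -209.1, 255.6]
tcp_rot: [3.139, 0.001, 1.509]
ft_force: [0.3, 0.7, -1.0]
opening: 0.526
grip_force: 0.0
```

```bash
python3 - <<'E'
from h import *
s=readout.state();print(s['t'],s['eef_pos'],s['ft_force'])
w=shot('wrist'); t=shot('top'); d=shot('side')
c=lambda i,x,y,n,f:cv2.resize(i['img'][y:y+n,x:x+n,::-1],(f,f),interpolation=2)
b=cv2.hconcat([c(t,250,150,100,400),c(d,290,140,80,400)])
cv2.imwrite('pics/m6.png',cv2.vconcat([b,cv2.resize(w['img'][0:60+80,200:480,::-1],(800,200))]) if 0 else b)
for z in (125,117.5): print(z,proj(d,[567,-35,z]).round(1),proj(t,[567,-35,z]).round(1))
for z in (194,199): print(z,proj(d,[510,172,z]).round(1),proj(t,[510,172,z]).round(1))
E
```

```text
17.65 [ 584.56266146 -209.1038755   255.59404006] [ 0.29004583  0.65554059 -0.98450406]
125 [328.2 204.6] [332.6 194.7]
117.5 [328.1 206.2] [332.6 195. ]
194 [303.1 157.4] [262.4 212. ]
199 [303.1 156.3] [262.2 211.8]
```

View pics/m6.png

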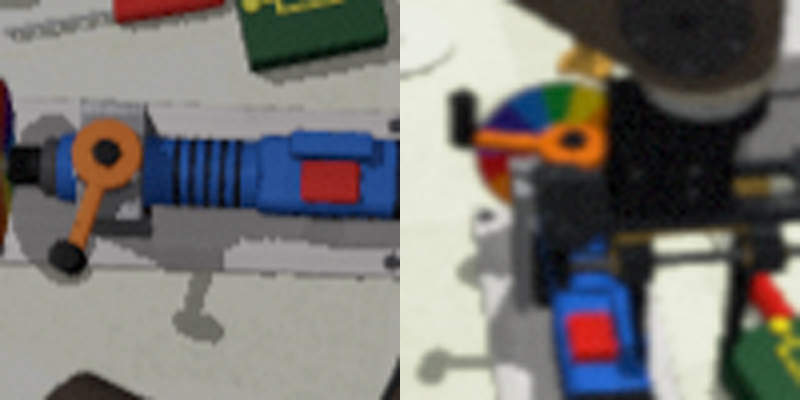

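Top crop: no yellow shows beyond the cheek any more and the trigger is down, so the lock holds. The knob at (267,214) is further back than I expected, so I'm checking the lever angle.

```bash
python3 - <<'E'
from h import *
t=shot('top'); d=shot('side')
def ang(P): r=rigrel(P[:2]-PIV); return 0.9+np.arctan2(r[1],-r[0]),np.hypot(*r)
h=cv2.cvtColor(t['img'],cv2.COLOR_RGB2HSV)
print(h[208:222,258:276,2])
print('knob',atz(t,(267,214),194),ang(atz(t,(267,214),194)))
for a in (1.05,1.15,1.25,1.33):
    c,s=np.cos(YAW),np.sin(YAW); x,y=-85*np.cos(a-.9),85*np.sin(a-.9); P=np.r_[PIV+[c*x-s*y,s*x+c*y],194]
    print(a,P.round(1),proj(t,P).round(1),proj(d,P).round(1),proj(d,P+[0,0,5]).round(1))
hs=cv2.cvtColor(d['img'],cv2.COLOR_RGB2HSV); print(hs[154:172,297:310,2])
E
```

```text
[[108 108 108 108 106 108 110 107 106 125 159 164 163 149  95  63  52  54]
 [107 108 108 108 110 108  92  92  85 131 160 163 163 129  99  89 121  92]
 [104 106 107 108 106  94  60  51  35  96 127 145 156 109  99  99 153 141]
 [106 104 105 107  92  63  33  28  26  24  40  93 128  96  95  98 151 159]
 [107 105 107 102  66  42  33  28  30  22  18  12  67  92  98 132 156 159]
 [110 108 106 103  53  37  35  28  29  28  24  14  10  74  98 151 159 157]
 [105 108 105 101  46  30  30  26  28  31  28  23   7  42 130 156 159 158]
 [ 96  97  94  95  50  33  34  30  24  26  26  17   8  28 140 151 151 151]
 [136 105  97  97  85  53  33  25  24  23  20   6  10  61 113 120 121 123]
 [167 147 116 108 108  93  70  37  23  12   5  15  38  92 100 134 140 140]
 [167 167 147 117 113 111 101  84  63  32  42  40  88 107 109 161 167 166]
 [166 167 166 147 119 111 112 107  99  84  88  91 107 111 142 163 167 167]
 [164 167 168 166 148 144 116 109 109 107 109 109 140 145 164 167 166 167]
 [163 166 166 167 166 166 146 145 145 145 143 145 162 166 167 166 167 167]]
knob [503.8532728  158.74406615 194.        ] (np
[... 619 characters left out ...]
95  47  37  45  88 157 212 225 225 217]
 [236 224 159  83  36  29  30  66 138 200 218 209 179]
 [234 224 168  88  33  19  25  61 132 198 203 175 130]
 [232 225 171  92  35  12  17  61 131 180 169 127 101]
 [232 226 171  95  33  12  16  54 115 145 126 102  89]
 [233 226 172  92  34  14  16  40  90 110 102  91  85]
 [234 226 171  96  37  19  14  30  71 103 103  88  81]
 [234 227 174  93  37  19  19  47 108 161 175 167 150]
 [236 228 175  94  35  23  27  71 143 190 206 203 204]
 [235 228 185 117  61  27  31  71 126 156 167 175 176]
 [235 232 219 177 132 103  92  93 104 116 123 129 136]
 [234 235 232 223 212 192 174 151 118 105 102 104 104]
 [234 234 233 232 231 227 219 188 145 122 116 117 117]]
```

Vision puts the lever at 1.14 to 1.15, and it is down. That suggests the fingers yielded against the stop rather than the screw turning. I'll check tightness with a plain push, fingers closed, on the knob.

```bash
python3 - <<'E'
from h import *
s=readout.state();print(s['eef_pos'],delta([502,128,240],1.509),delta([502,128,167],1.509))
E
```

```text
[ 584.46445392 -206.83282555  253.94444803] (array([ 0.329 , -0.1033,  0.014 ]), array([-0., -0., -0.])) (array([ 0.329 , -0.1032,  0.087 ]), array([-0., -0., -0.]))
```

Call:
move_arm([
  [[0, 0, 0], [0.05, -0.03, 0], -1],
  [[0, 0, 0], [0.1, -0.06, 0], -1],
  [[0, 0, 0], [0.15, -0.09, 0], -1],
  [[0, 0, 0], [0.2, -0.103, 0], -1],
  [[0, 0, 0], [0.25, -0.103, 0], -1],
])

```text
t: 18.52
eef_pos: [496.1, 51.6, 254.5]
tcp_rot: [3.141, -0.0, 1.51]
ft_force: [0.9, -0.2, 0.3]
opening: 0.056
grip_force: 0.0
```

Call:
move_arm([
  [[0, 0, 0], [0.05, 0, 0], -1],
  [[0, 0, 0], [0.077, 0, 0.02], -1],
  [[0, 0, 0], [0.077, 0, 0.06], -1],
  [[0, 0, 0], [0.077, 0, 0.087], -1],
  [[0, 0, 0], [0.077, 0, 0.087], -1],
])

```text
t: 19.15
eef_pos: [500.9, 126.7, 165.8]
tcp_rot: [-3.138, 0.001, 1.511]
ft_force: [0.5, 0.0, -0.5]
opening: 0.002
grip_force: 0.0
```

Call:
move_arm([
  [[0, 0, 0], [0.004, 0, 0], -1],
  [[0, 0, 0], [0.007, 0, 0], -1],
  [[0, 0, 0], [0.01, 0, 0], -1],
])

```text
t: 19.52
eef_pos: [503.0, 136.0, 167.7]
tcp_rot: [3.14, -0.0, 1.509]
ft_force: [-0.0, 0.5, -0.0]
opening: 0.004
grip_force: 0.0
```

Call:
move_arm([
  [[0, 0, 0], [0.003, 0, 0], -1],
  [[0, 0, 0], [0.004, 0, 0], -1],
])

```text
t: 19.77
eef_pos: [503.1, 139.8, 167.1]
tcp_rot: [3.141, 0.0, 1.509]
ft_force: [0.2, -0.9, 0.3]
opening: 0.005
grip_force: 0.6
```

Call:
move_arm([
  [[0, 0, 0], [0.003, 0.0005, 0], -1],
  [[0, 0, 0], [0.004, 0.001, 0], -1],
])

```text
t: 20.02
eef_pos: [503.7, 142.9, 166.8]
tcp_rot: [-3.14, 0.002, 1.509]
ft_force: [-4.3, -8.4, 2.7]
opening: 0.009
grip_force: 4.1
```

Call:
move_arm([
  [[0, 0, 0], [0.003, 0.0005, 0], -1],
  [[0, 0, 0], [0.005, 0.001, 0], -1],
  [[0, 0, 0], [0.005, 0.001, 0], -1],
])

```text
t: 20.4
eef_pos: [504.5, 146.5, 166.6]
tcp_rot: [-3.139, 0.004, 1.509]
ft_force: [-3.8, -18.0, 3.9]
opening: 0.007
grip_force: 8.6
```

The force rises steadily to 18 N, far above the 4 N the screw needs, so the clamp is on its end stop. I'll retreat.

Call:
move_arm([
  [[0, 0, 0], [-0.012, 0, 0], -1],
  [[0, 0, 0], [-0.025, 0, 0], -1],
  [[0, 0, 0], [-0.025, 0, -0.04], -1],
  [[0, 0, 0], [-0.025, 0, -0.09], -1],
  [[0, 0, 0], [-0.08, -0.01, -0.09], -1],
])

```text
t: 21.02
eef_pos: [492.2, 70.0, 260.0]
tcp_rot: [3.135, -0.001, 1.512]
ft_force: [0.5, -1.1, 0.3]
opening: 0.005
grip_force: 0.0
```

Call:
move_arm([
  [[0, 0, 0], [-0.06, 0.02, 0], -1],
  [[0, 0, 0], [-0.12, 0.04, 0], -1],
  [[0, 0, 0], [-0.18, 0.05, 0], -1],
  [[0, 0, 0], [-0.23, 0.05, 0], -1],
  [[0, 0, 0], [-0.23, 0.05, 0], -1],
])

```text
t: 21.65
eef_pos: [525.8, -166.6, 256.6]
tcp_rot: [-3.141, 0.0, 1.504]
ft_force: [0.1, 0.9, 0.3]
opening: 0.003
grip_force: 0.0
```

```bash
python3 - <<'E'
from h import *
s=readout.state();print(s['t'],s['eef_pos'],s['ft_force'])
t=shot('top'); d=shot('side')
c=lambda i,x,y,n,f:cv2.resize(i['img'][y:y+n,x:x+n,::-1],(f,f),interpolation=2)
cv2.imwrite('pics/m7.png',cv2.hconcat([c(t,250,150,100,400),c(d,290,140,80,400)]))
E
```

```text
21.65 [ 525.78558512 -166.60553289  256.55018819] [0.06688754 0.94958171 0.26446433]
```

View pics/m7.png

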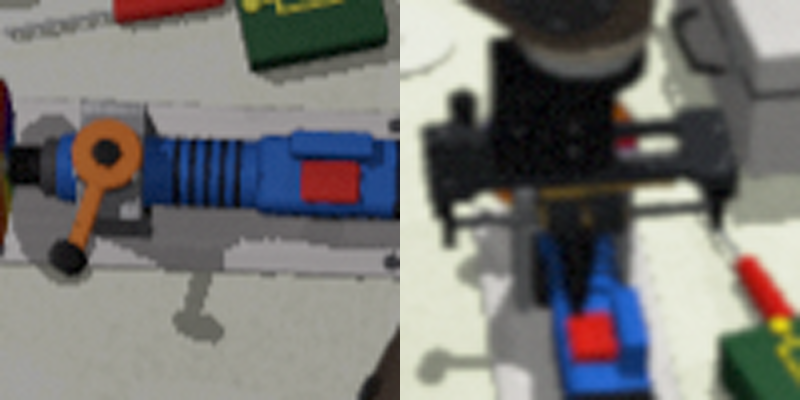

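The lever knob is unchanged at (267,214) in the top view. The trigger is held down, the button is still in and the robot is clear, so I'm handing in.

```bash
python3 -c "
from h import *
print(env.job_done())"
```

```text
the job is handed in; nothing more can be done
None
```

The clamp was tightened to its end stop with the lever dropped home, then the drill's trigger was squeezed and locked on by its button, and the job was handed in after about 22 s with the robot clear; the hand-in gave no verdict.

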